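# Tip up the amber slide and move it to the sorting tray

### The arm

A 6-joint arm with a two-finger parallel gripper is mounted at the origin on a cart in front of the work surface, level with it; the furniture and walls round the work are solid. World frame = base frame: x ahead of the robot, y to its left, z up, the work surface at z = 0. Lengths are in m, angles in degrees, forces in N, time in s.
With the tool pointing down it reaches from about 0.25 to 0.725 m from the base axis. Payload 9.7 kg.
Tool frame: the origin (TCP) lies midway between the tips of the shut fingers; the grasp point (between the pads) lies 19 mm behind it (bot.pinch_z is the distance from the TCP to the grasp point, in m); z points along the fingers, y is the line along which they close (so a half turn about z gives the same grasp; the last joint's range is limited). The gripper opens to 85 mm and grips with 20 to 120 N. Pads are 22 mm wide; open, the fingers measure 114 mm over their backs; the gripper's body (76 mm by 85 mm) begins 54 mm behind the grasp point. The pads swing forward as they close: fully open they stand 13 mm farther back than shut.
Start: joints at [0, 4.979, 10.078, 95.1, 0, 90], TCP at [0.55, -0, 0.231] pointing down, gripper open.
Joint ranges: [-179.16, 179.16], [-48.56, 103.87], [-65.8, 70.77], [-126.05, 130.52], [-82.76, 87.17], [-180, 180]. Speed limits (degrees/s): [127.2, 127.2, 147.25, 180, 180, 180].

### API

Orientations are given as [roll, pitch, yaw] about the fixed x, y, z axes, in that order (R = Rz(yaw) Ry(pitch) Rx(roll)).
In Python, from workcell import sensors, camera, camera_params, ticket, bot gives the robot as it stands.
- The arm moves only by the shell command python3 -m jog 'ROWS' [FORCE]. ROWS is JSON, a list that holds one entry, the list of rows, each a list of 5 numbers: the shift along the world's x, y, z in units of 50 mm (1.0 is 50 mm), then the turn about the world's z in units of 5 degrees (1.0 is 5 degrees), then the opening, from 0 (shut) to 1 (fully open). In form: [[[tx, ty, tz, yaw, grip], ...]]. A call has 1 to 8 rows; each row shifts and turns the commanded pose from where the row before left it; what a row does not reach is not made up. A row lasts 1/10 s, in which the tool goes at most 50 mm and 8.59 degrees, less where a joint would pass 70% of its speed; a pose out of reach is approached as far as the arm can. A call is refused whole if a number of a shift passes 1 or a number of a turn 1, either way. A call with a gripper value outside its range is refused whole. The fingers move at their own pace and stop on an object; FORCE is the grip in N (left out, the last holds). Time passes only in rows, so rows that do not move let the fingers close. It gives the time, the measured TCP pose, the force, the opening and the grip force at its end, in the units of the state.
- sensors.get_obs(): the state, without advancing time (a new reading comes with each control period).
- camera(name): name is "scene" or "side" or "wrist"; returns the picture (480x640x3 uint8, blue, green, red); there is no depth.
- camera_params(name): a dict with "fx", "fy", "cx", "cy" (pixels), "T" (4x4, takes a point from camera to world coordinates); the wrist camera has in their place "tool_from_camera" (4x4, takes a point from camera to tool coordinates, whose origin is the TCP and whose axes are the flange's). Camera axes: x right, y down, z forward; pixel columns grow to the right and rows downward; lengths in m; the calibration is good to about 2 mm. A picture is of the moment at which its call begins: read the wrist's pose just before it. camera_params takes no time and is no camera call.
- ticket.job_done(): hands the job in; it is judged then, once.
The state is a dict: "time": time; "q": joint angles; "qd": joint speeds; "joint_efforts": joint torques, N m; "ee_pos": TCP position; "tcp_rot": TCP orientation; "wrist_force": force on the tool from outside, world axes, zero at the start; "torque": the same for the moment, N m; "opening": finger opening in m; "grasp_force": force on a finger pad.
Only numpy, scipy, OpenCV 4.12 (cv2) and the standard library are available. Lean on these libraries where they do the work, as an engineer would, in place of code of your own. Each camera call takes 0.05 s, during which the arm holds its last target. There are 200 camera calls.

### The job

Press the black-dotted end of the slide with the orange amber slice down as far as it goes, so that its other end tips up out of the rest and stays up. Then take the slide by that raised end, lower it into the shallow blue sorting tray before letting go, and leave it lying flat in the tray, amber side up. Leave the slide with the green slice alone.

Things in the scene. Friction and masses are not known exactly. Their poses are not given: they have to be found in the camera images.
- amber_slide_mid (a point): Centre (half-way up) of the loose white slide, 90x26x4 mm, with a round orange amber slice. x: along it to the end that rises (slice half); -x: black dot, 34 mm from centre; z up. It starts level in a fixed grey rest, top faces flush 26 mm over the bench. Cheeks 1.5 mm from its sides keep fingers off the +x half till tipped; round the dot the well is 48 mm wide, open at the end, for shut fingers.
- amber_rest_tip (a joint): Angle of the 18 mm wide steel rocker under that slide: 0 level, 0.36 rad fully tipped (hard stop, dot 9 mm down, +x end 18 mm up, then free to grip by its side edges just above the cheeks). Pivots across the slide 7 mm behind its centre. A stiff hinge (1 to 4 N pressed on the dot) keeps it where left; a 3 mm lip keeps the slide from sliding down.
- green_slide_mid (a point): Centre of the like slide with a round dark green slice, level in its own like rest. To be left alone.
- sorting_tray_in (a point): Centre of the inner floor of the shallow open blue tray, fixed to the bench; outside 150 (x) x 190 (y) x 14 mm, walls 4 mm thick, inner floor about 4 mm over the bench. Its axes are the tray's.
Things that resemble listed ones, but are neither listed nor needed, are in the scene too. What is shaped like the part that bears amber_rest_tip but red or yellow is not meant.

How it is judged:
By the outcome, as a careful person would: the job done as asked, in the order asked, and still so for the second after the job is handed in, with the robot touching nothing.
It also fails if it takes over 48 s, if anything falls off the work surface, if the arm or the gripper's body presses on something with over 40 N, if the wrist force passes 120 N, or if a joint passes its speed limit or range.

## Working session

There is one attempt and no reset: what is moved stays moved. The work goes in short steps, Python scripts to look and compute and a shell command to move; the robot and the scene stay as the last step left them, time stands still between calls to the robot, and variables do not carry over. Pictures are saved under pics/ and viewed, at most 10 in all, crops included, and the job is handed in when it is done.

```bash
mkdir -p pics; python3 - <<'E'
from workcell import *
import cv2,numpy as np
print(sensors.get_obs())
a=camera("scene");b=camera("side");c=camera("wrist")
for n,i in zip(("scene","side","wrist"),(a,b,c)): cv2.imwrite(f"pics/{n}0.png",i)
cv2.imwrite("pics/all.png",np.hstack([cv2.resize(a,(400,300)),cv2.resize(b,(400,300))]))
for n in("scene","side","wrist"):print(camera_params(n))
E
```

```text
{'time': 0.0, 'q': array([8.43464467e-04, 5.01138186e+00, 1.00319228e+01, 9.50949794e+01,
       7.43292598e-05, 8.99996310e+01]), 'qd': array([ 0.01134669, -0.18554068,  0.02405907,  0.02903181,  0.05372542,
       -0.07145758]), 'joint_efforts': array([ 7.68234549e-04, -5.20392072e+01,  4.64802504e+01,  1.63646933e-02,
        2.23589603e-05, -6.77332673e-05]), 'ee_pos': array([5.49789868e-01, 8.46331198e-06, 2.30557654e-01]), 'tcp_rot': array([-1.79925562e+02, -7.48085706e-05,  9.00012123e+01]), 'wrist_force': array([-0.19028648, -0.45358759,  0.73207012]), 'torque': array([ 0.05830267, -0.01513302,  0.00489071]), 'grasp_force': 0.0, 'opening': 0.08540608246352976}
{'fx': 487.6314149303957, 'fy': 487.6314149303957, 'cx': 315.2078915727213, 'cy': 235.87110253047373, 'T': array([[-0.82993052, -0.34350289,  0.43956923, -0.01221299],
       [-0.55776937,  0.49621134, -0.66533273,  0.80378805],
       [ 0.01042448, -0.79735818, -0.60341632,  0.7132583 ],
       [ 0.        ,  0.        ,  0.        ,  1.        ]])}
{'fx': 542.4147147994706, 'fy': 542.4147147994706, 'cx': 319.981106874229, 'cy': 234.15223688630243, 'T': array([[ 0.98198629, -0.07322551,  0.17418656,  0.21747193],
       [-0.18812769, -0.46491811,  0.86513532, -1.1576857 ],
       [ 0.01763252, -0.88232034, -0.47031895,  0.74470961],
       [ 0.        ,  0.        ,  0.        ,  1.        ]])}
{'fx': 367.2638296295167, 'fy': 367.2638296295167, 'cx': 323.45116498094814, 'cy': 234.78317852372845, 'tool_from_camera': array([[-9.60946714e-04, -9.53891294e-01, -3.00150756e-01,
         7.74504551e-02],
       [ 9.99998256e-01, -1.39738728e-03,  1.23941226e-03,
        -7.40865968e-04],
       [-1.60169141e-03, -3.00149041e-01,  9.53890973e-01,
        -1.41934644e-01],
       [ 0.00000000e+00,  0.00000000e+00,  0.00000000e+00,
         1.00000000e+00]])}
```

View pics/scene0.png

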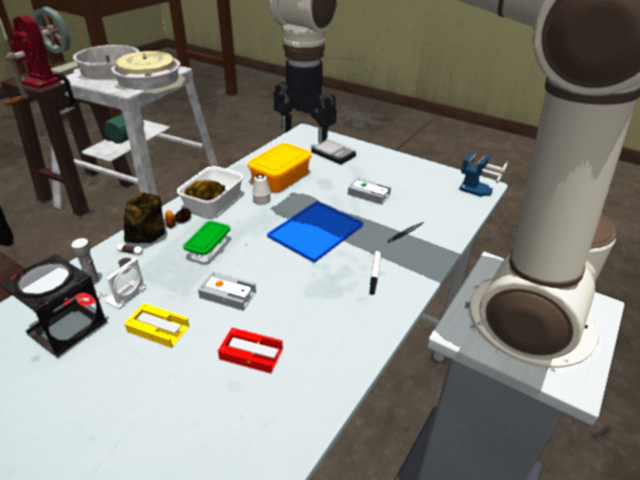

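View pics/wrist0.png

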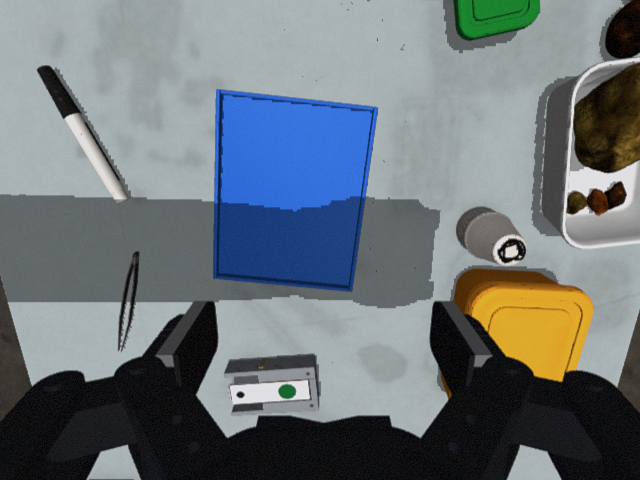

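The scene view has the tray at (315,230). Possible mix-ups: amber slide in a grey rest (228,290), green slide in a grey rest (370,188), yellow rest (157,325), red rest (250,350). I choose the one at (228,290) for its orange slice and grey rest, and check it close up.

```bash
cat > h.py <<'E'
import numpy as np,cv2
from workcell import *
from scipy.spatial.transform import Rotation as Rr
def pose(name):
    p=camera_params(name)
    if name!="wrist": return p,np.array(p["T"])
    o=sensors.get_obs();T=np.eye(4);T[:3,:3]=Rr.from_euler("xyz",o["tcp_rot"],degrees=True).as_matrix();T[:3,3]=o["ee_pos"]
    return p,T@p["tool_from_camera"]
def snap(name):
    p,T=pose(name);return p,T,camera(name)
def cast(p,T,uv,z):
    u,v=uv;d=T[:3,:3]@np.array([(u-p["cx"])/p["fx"],(v-p["cy"])/p["fy"],1.]);o=T[:3,3]
    return o+d*(z-o[2])/d[2]
def proj(p,T,X):
    c=np.linalg.inv(T)@np.append(X,1);return c[0]/c[2]*p["fx"]+p["cx"],c[1]/c[2]*p["fy"]+p["cy"]
def blobs(m,amin=10):
    n,l,s,c=cv2.connectedComponentsWithStats(m.astype(np.uint8))
    return [(c[i].round(1),int(s[i,4])) for i in range(1,n) if s[i,4]>=amin]
E
python3 - <<'E'
from h import *
a=cv2.imread("pics/scene0.png");b=cv2.imread("pics/side0.png")
hs=cv2.cvtColor(a,cv2.COLOR_BGR2HSV)
p,T=pose("scene")
m=cv2.inRange(hs,(5,150,120),(22,255,255));m2=m*0;m2[265:310,190:265]=m[265:310,190:265]
print([(x,n,cast(p,T,x,.026)) for x,n in blobs(m2>0,5)])
g=a.max(2)<70;k=np.zeros_like(g);k[275:305,195:262]=g[275:305,195:262]
print([(x,n,cast(p,T,x,.026)) for x,n in blobs(k,3)])
ps,Ts=pose("side")
c=cast(p,T,(228,290),.026);u,v=map(int,proj(ps,Ts,c));print(c,u,v)
# tray
hb=cv2.inRange(hs,(100,120,80),(125,255,255));hb[:, 400:]=0
cn=max(cv2.findContours(hb,0,2)[0],key=cv2.contourArea)
q=np.array([cast(p,T,x[0],.014)[:2]*1000 for x in cn],np.float32);print(cv2.minAreaRect(q))
cv2.imwrite("pics/crop0.png",np.hstack([cv2.resize(a[265:315,190:270],(480,300),interpolation=2),cv2.resize(b[max(v-40,0):v+40,max(u-40,0):u+40],(300,300),interpolation=2)]))
E
```

```text
[(array([219.1, 283.3]), 28, array([0.561049  , 0.29350703, 0.026     ]))]
[]
[0.53247375 0.29809434 0.026     ] 327 212
((513.710693359375, 7.0615081787109375), (199.5300750732422, 159.3541259765625), 83.6978988647461)
```

View pics/crop0.png

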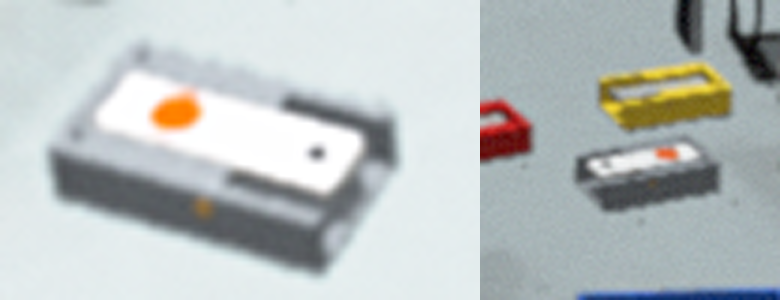

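The crop confirms an orange slice, black dot and grey rest. The dot is at about scene (243,290.5), and the slice end points to +x. I'm moving the open wrist over it and turning +90.

```bash
python3 -m jog '[[[0,0.4,0,1,1],[0,0.4,0,1,1],[0,0.4,0,1,1],[0,0.4,0,1,1],[0,0.4,0,1,1],[0,0.4,0,1,1],[0,0.4,0,1,1],[0,0.4,0,1,1]]]'; python3 -m jog '[[[0,0.4,0,1,1],[0,0.4,0,1,1],[0,0.4,0,1,1],[0,0.4,0,1,1],[0,0.4,0,1,1],[0,0.4,0,1,1],[0,0.2,0,1,1],[0,0,0,1,1]]]'; python3 -m jog '[[[0,0,0,1,1],[0,0,0,1,1],[0,0,0,0,1]]]'; python3 - <<'E'
from h import *
o=sensors.get_obs();print(o["q"],o["ee_pos"],o["tcp_rot"],o["time"])
p,T,i=snap("wrist");cv2.imwrite("pics/w1.png",i)
ps,Ts=pose("scene");print("dot scene",cast(ps,Ts,(243,290.5),.026))
E
```

```text
time: 0.95
ee_pos: [0.5498, 0.1608, 0.231]
tcp_rot: [-180.0, -0.0, 130.2]
wrist_force: [0.0, -0.3, -0.0]
opening: 0.0856
grasp_force: 0.0
time: 1.75
ee_pos: [0.5497, 0.2914, 0.2305]
tcp_rot: [-180.0, -0.1, 170.3]
wrist_force: [0.8, -0.8, -0.8]
opening: 0.0852
grasp_force: 0.0
time: 2.05
ee_pos: [0.5499, 0.29, 0.2309]
tcp_rot: [-180.0, -0.0, -179.9]
wrist_force: [0.5, 0.5, -1.5]
opening: 0.0856
grasp_force: 0.0
[2.78069270e+01 1.52762957e+01 2.18134859e+01 9.65766134e+01
 4.31063239e-04 2.77293011e+01] [0.54991409 0.2900242  0.23088618] [-1.79982038e+02 -3.50962782e-02 -1.79922380e+02] 2.05
dot scene [0.50646428 0.28197612 0.026     ]
```

View pics/w1.png

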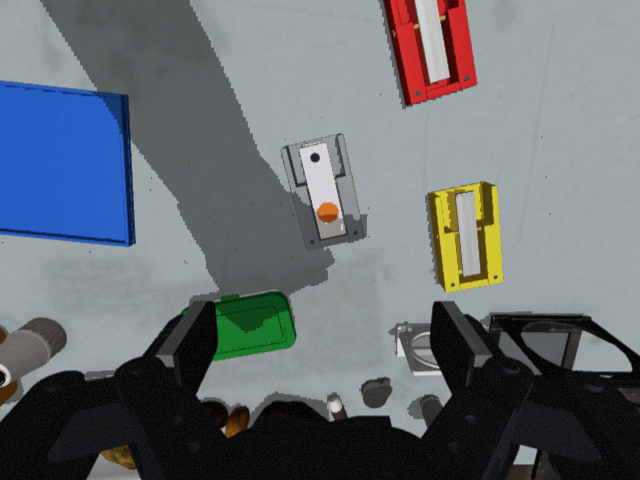

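The wrist view shows the amber slide with its dot at (315,157) and slice at (327,212). The slice end points down the image (+x). The yellow and red look-alikes are to its right.

```bash
cat > find.py <<'E'
from h import *
def find(i,p,T,z=.026):
    hs=cv2.cvtColor(i,cv2.COLOR_BGR2HSV)
    o=max(blobs(cv2.inRange(hs,(7,190,120),(16,255,255))[:260,250:380]>0,20),key=lambda t:t[1])[0]+[250,0]
    return o
if __name__=="__main__":
    i=cv2.imread("pics/w1.png");p,T=pose("wrist")
    o=find(i,p,T)
    print(o,blobs((i.max(2)<70)[145:170,300:330],8))
    g=blobs((i.max(2)<70)[150:165,307:323],8)
    d=max(g,key=lambda t:t[1])[0]+[307,150]
    D=cast(p,T,d,.026);O=cast(p,T,o,.026);v=O-D
    ang=np.degrees(np.arctan2(v[1],v[0]));u=v/np.linalg.norm(v)
    print(d,D,O,ang,np.linalg.norm(v),"mid",D+u*.034)
    print(cast(p,T,(131.5,94),.014),cast(p,T,(133,244),.014))
E
python3 find.py
```

```text
[327.5 212.4] [(array([14.6, 12.4]), 52)]
[314.6 157.4] [0.50667371 0.28242802 0.026     ] [0.55926271 0.29443823 0.026     ] 12.864519443615977 0.05394301029200383 mid [0.53982028 0.28999799 0.026     ]
[0.45039061 0.11525596 0.014     ] [0.5953257  0.09359602 0.014     ]
```

```bash
python3 -m jog '[[[-0.3,-0.06,-0.4,1,0],[-0.3,-0.06,-0.4,1,0],[-0.32,-0.05,-0.4,0.6,0],[0,0,-0.4,0,0],[0,0,-0.5,0,0],[0,0,-0.5,0,0],[0,0,-0.5,0,0],[0,0,0,0,0]]]' 30; python3 -m jog '[[[0,0,-0.2,0,0],[0,0,-0.2,0,0],[0,0,0,0,0],[0,0,0,0,0]]]'; python3 - <<'E'
from h import *
p,T,i=snap("wrist");a=camera("scene")
cv2.imwrite("pics/p1.png",np.hstack([cv2.resize(i[100:460,140:500],(400,400)),cv2.resize(a[250:330,180:260],(400,400),interpolation=2)]))
E
```

```text
time: 2.9
ee_pos: [0.5022, 0.2805, 0.0728]
tcp_rot: [-179.9, -0.3, -167.1]
wrist_force: [-0.8, -0.7, -0.2]
opening: -0.0001
grasp_force: 0.0
time: 3.3
ee_pos: [0.5041, 0.2816, 0.0567]
tcp_rot: [180.0, 0.0, -167.0]
wrist_force: [0.4, -0.7, -0.2]
opening: -0.0
grasp_force: 0.0
```

View pics/p1.png

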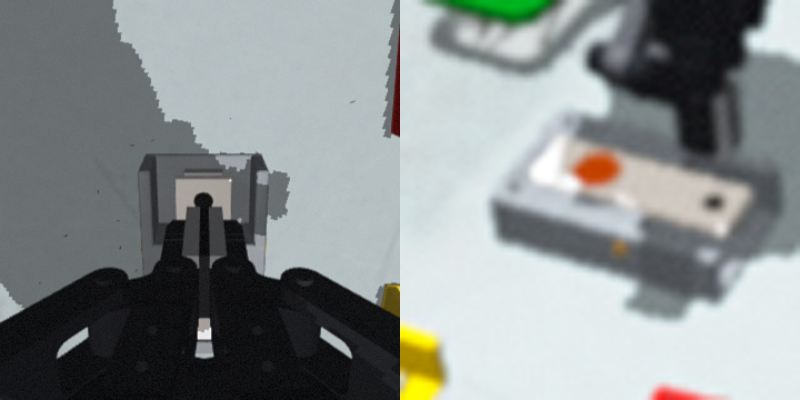

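The shut fingers are above the dot and centred in the well. Now pressing in small steps.

```bash
python3 -m jog '[[[0,0,-0.25,0,0],[0,0,-0.25,0,0],[0,0,-0.1,0,0],[0,0,0,0,0]]]'; python3 -m jog '[[[0,0,-0.05,0,0],[0,0,-0.05,0,0],[0,0,0,0,0]]]';python3 -m jog '[[[0,0,-0.04,0,0],[0,0,0,0,0]]]';python3 -m jog '[[[0,0,-0.04,0,0],[0,0,0,0,0]]]'
```

```text
time: 3.8
ee_pos: [0.5032, 0.2811, 0.0247]
tcp_rot: [-180.0, -0.1, -167.0]
wrist_force: [-1.5, 0.1, -0.3]
opening: -0.0001
grasp_force: 0.0
time: 4.1
ee_pos: [0.5039, 0.2815, 0.0212]
tcp_rot: [180.0, -0.0, -167.0]
wrist_force: [0.3, 1.2, 0.0]
opening: 0.0002
grasp_force: 0.1
time: 4.3
ee_pos: [0.504, 0.2815, 0.0192]
tcp_rot: [180.0, 0.0, -167.0]
wrist_force: [-0.5, 0.1, 0.7]
opening: 0.0001
grasp_force: 0.5
time: 4.5
ee_pos: [0.5041, 0.2816, 0.018]
tcp_rot: [180.0, 0.0, -167.0]
wrist_force: [-3.7, -1.2, 6.6]
opening: -0.0001
grasp_force: 3.6
```

```bash
python3 -m jog '[[[0,0,-0.03,0,0],[0,0,0,0,0]]]';python3 -m jog '[[[0,0,-0.03,0,0],[0,0,0,0,0]]]'; python3 - <<'E'
from h import *
a=camera("scene");b=camera("side");p,T=pose("side")
u,v=map(int,proj(p,T,(.54,.29,.026)))
cv2.imwrite("pics/p2.png",np.hstack([cv2.resize(b[v-40:v+40,u-40:u+40],(400,400),interpolation=2),cv2.resize(a[250:330,180:260],(400,400),interpolation=2)]))
E
```

```text
time: 4.7
ee_pos: [0.5042, 0.2816, 0.0176]
tcp_rot: [180.0, 0.1, -167.0]
wrist_force: [-7.3, -2.5, 15.2]
opening: 0.0002
grasp_force: 8.4
time: 4.9
ee_pos: [0.5042, 0.2817, 0.0173]
tcp_rot: [180.0, 0.1, -167.0]
wrist_force: [-11.0, -5.1, 23.9]
opening: 0.0001
grasp_force: 13.4
```

View pics/p2.png

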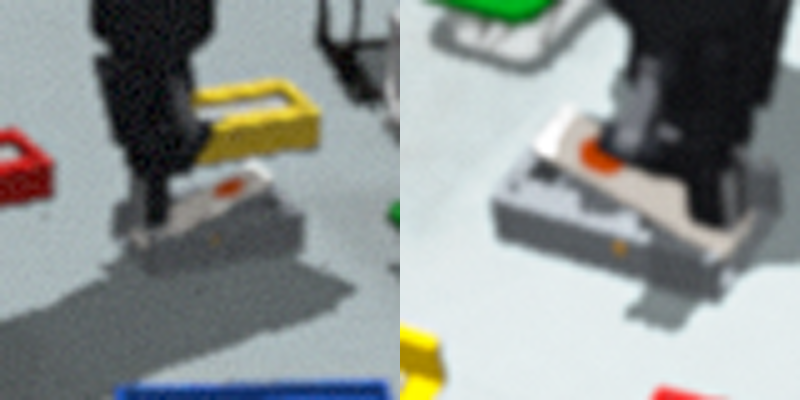

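The slide is tipped fully: the +x end is raised, and 24 N of force at a constant height means it's on the hard stop. Now lifting off and looking.

```bash
python3 -m jog '[[[0,0,0.1,0,0],[0,0,0.3,0,0],[0,0,0.6,0,0],[0,0,0.6,0,0],[0,0,0.6,0,0.5],[0,0,0.6,0,0.5],[0,0,0.2,0,0.5],[0,0,0,0,0.5]]]'; python3 -m jog '[[[0,0,0,0,0.7],[0,0,0,0,0.7]]]'; python3 - <<'E'
from h import *
p,T,i=snap("wrist");cv2.imwrite("pics/w2.png",i)
np.savez("w2.npz",T=T)
cv2.imwrite("pics/w2c.png",cv2.resize(i[160:340,200:440],(800,600)))
E
```

```text
time: 5.8
ee_pos: [0.5048, 0.2819, 0.1661]
tcp_rot: [180.0, 0.2, -167.0]
wrist_force: [0.2, 0.1, -0.2]
opening: 0.0426
grasp_force: 0.0
time: 6.0
ee_pos: [0.5035, 0.2812, 0.1626]
tcp_rot: [-180.0, -0.1, -167.0]
wrist_force: [0.6, -0.0, -0.0]
opening: 0.0598
grasp_force: 0.0
```

View pics/w2c.png

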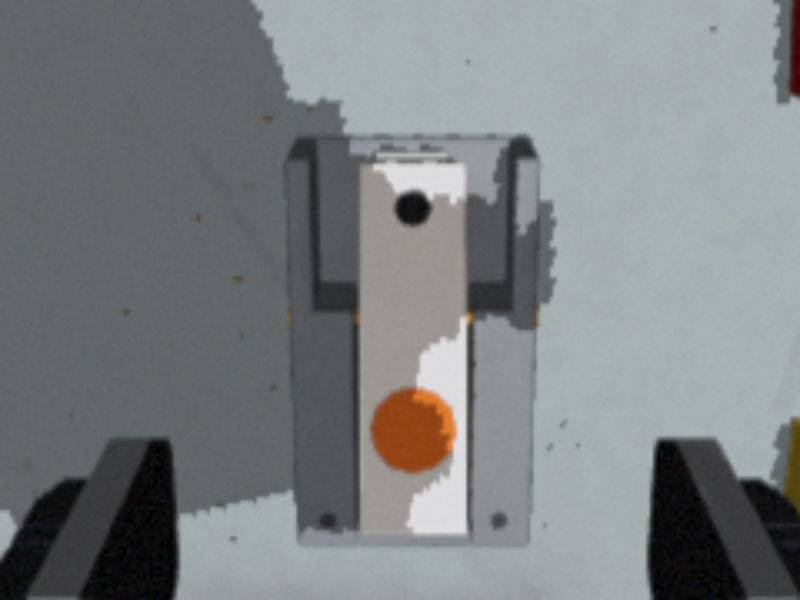

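The slide lies square to the tool, with the dot at (324,222), the slice at (324,289) and the end at (324,320) in the full image. I check that it's still tipped and compute the grasp.

```bash
python3 - <<'E'
from h import *
p,_=pose("wrist");T=np.load("w2.npz")["T"]
px=lambda x,y:(200+x*.3,160+y*.3)
for zd,zs,ze in((.026,.026,.026),(.017,.0335,.044)):
    D=cast(p,T,px(413,208),zd);S=cast(p,T,px(413,430),zs);E=cast(p,T,px(413,534),ze)
    print(D,S,E,"3d D-E (79)",np.linalg.norm(E-D),"S-D(54)",np.linalg.norm(S-D),np.degrees(np.arctan2(*(E-D)[1::-1])))
u=(E-D);u/=np.linalg.norm(u);g=E-u*.011;print("grasp",g)
o=sensors.get_obs();print("units",(g-o["ee_pos"])/.05, o["ee_pos"])
E
```

```text
[0.50350407 0.28216619 0.026     ] [0.55962025 0.29508761 0.026     ] [0.5882749  0.30168568 0.026     ] 3d D-E (79) 0.08698910695582177 S-D(54) 0.05758462040454939 12.967012852681849
[0.50593134 0.28272309 0.017     ] [0.55608738 0.29427579 0.0335    ] [0.57794531 0.29931118 0.044     ] 3d D-E (79) 0.07867767954908307 S-D(54) 0.054049451583866925 12.971560694425825
grasp [0.56787697 0.29699199 0.0402251 ]
units [ 1.2877715   0.31565571 -2.44925596] [0.50348839 0.2812092  0.1626879 ]
```

```bash
python3 -m jog '[[[0.4,0.1,0,0,0.7],[0.45,0.11,-0.2,0,0.7],[0.44,0.11,-0.5,0,0.7],[0,0,-0.6,0,0.7],[0,0,-0.6,0,0.7],[0,0,-0.3,0,0.7],[0,0,-0.2,0,0.7],[0,0,0,0,0.7]]]' 25; python3 -m jog '[[[0,0,-0.15,0,0.7],[0,0,-0.15,0,0.7],[0,0,0,0,0.7],[0,0,0,0,0.7]]]'; python3 -m jog '[[[0,0,0,0,0.2],[0,0,0,0,0.2],[0,0,0,0,0.2],[0,0,0,0,0.2]]]'
```

```text
time: 6.85
ee_pos: [0.5679, 0.2972, 0.0433]
tcp_rot: [-180.0, -0.1, -167.0]
wrist_force: [0.7, -0.1, -0.2]
opening: 0.0597
grasp_force: 0.0
time: 7.25
ee_pos: [0.5685, 0.2976, 0.0295]
tcp_rot: [180.0, 0.0, -167.0]
wrist_force: [-0.3, 0.2, 0.5]
opening: 0.0599
grasp_force: 0.0
time: 7.65
ee_pos: [0.5687, 0.2976, 0.0297]
tcp_rot: [180.0, 0.0, -167.0]
wrist_force: [-0.1, -0.3, 1.8]
opening: 0.0254
grasp_force: 25.7
```

```bash
python3 -m jog '[[[0,0,0.1,0,0.2],[0,0,0.2,0,0.2],[0,0,0.3,0,0.2],[0,0,0.4,0,0.2],[0,0,0.4,0,0.2],[0,0,0.2,0,0.2],[0,0,0,0,0.2]]]'; python3 -m jog '[[[-0.05,-0.3,0,-0.6,0.2],[-0.07,-0.6,0,-0.6,0.2],[-0.07,-0.8,0,-0.6,0.2],[-0.07,-0.9,0,-0.6,0.2],[-0.07,-0.9,0,-0.6,0.2],[-0.07,-0.9,0,-0.6,0.2],[-0.05,-0.8,0,-0.7,0.2],[-0.05,-0.5,0,0,0.2]]]';  python3 -m jog '[[[0,-0.15,0,0,0.2],[0,0,0,0,0.2],[0,0,0,0,0.2]]]'; python3 - <<'E'
from h import *
p,T,i=snap("wrist");b=camera("side");cv2.imwrite("pics/w3.png",i);cv2.imwrite("pics/s3.png",b)
p,T=pose("side");u,v=map(int,proj(p,T,(.52,.01,.05)))
cv2.imwrite("pics/c3.png",np.hstack([cv2.resize(i,(480,360)),cv2.resize(b[v-75:v+75,u-65:u+65],(312,360),interpolation=2)]))
E
```

```text
time: 8.35
ee_pos: [0.5694, 0.2979, 0.1118]
tcp_rot: [180.0, 0.2, -167.0]
wrist_force: [-0.1, -0.5, 0.1]
opening: 0.0251
grasp_force: 25.6
time: 9.15
ee_pos: [0.5427, 0.01, 0.1085]
tcp_rot: [-180.0, -0.1, 171.3]
wrist_force: [0.7, 0.2, -0.1]
opening: 0.0251
grasp_force: 25.6
time: 9.45
ee_pos: [0.5435, 0.0058, 0.1089]
tcp_rot: [180.0, -0.0, 171.5]
wrist_force: [-0.0, -0.0, -0.8]
opening: 0.0249
grasp_force: 25.6
```

View pics/c3.png

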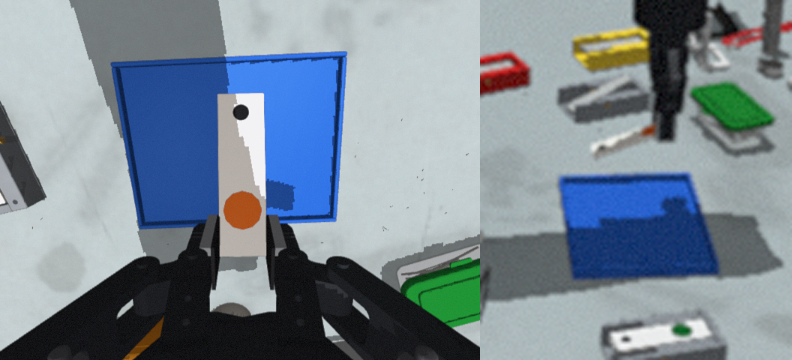

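The slide is held level across, with the dot end low and the amber up, above the tray (tray corners in the full wrist image roughly (151,85), (461,69), (448,297), (185,303)).

```bash
python3 - <<'E'
from h import *
p,T=pose("wrist");o=sensors.get_obs()
C=np.array([cast(p,T,x,.014)[:2] for x in((151,85),(461,69),(448,297),(185,303))])
print(C.round(4),C.mean(0),[np.linalg.norm(C[k]-C[k-1]).round(4) for k in range(4)])
s=camera_params("scene")
print(o["ee_pos"], np.degrees(np.arctan2(*(C[3]-C[0])[::-1])),np.degrees(np.arctan2(*(C[2]-C[1])[::-1])))
E
```

```text
[[ 0.4327 -0.0812]
 [ 0.4512  0.1029]
 [ 0.6003  0.0884]
 [ 0.5772 -0.0988]] [0.51533579 0.00280282] [np.float64(0.1456), np.float64(0.1851), np.float64(0.1498), np.float64(0.1886)]
[0.54354387 0.00618846 0.10904425] -6.948775744374454 -5.5694159766753675
```

```bash
python3 -m jog '[[[0.05,0,-0.3,0,0.2],[0.05,0,-0.4,0,0.2],[0,0,-0.4,0,0.2],[0,0,-0.3,0,0.2],[0,0,-0.1,0,0.2],[0,0,0,0,0.2],[0,0,0,0,0.2]]]' 20; python3 -m jog '[[[0,0,-0.1,0,0.2],[0,0,-0.1,0,0.2],[0,0,0,0,0.2]]]'; python3 -m jog '[[[0,0,-0.08,0,0.2],[0,0,-0.08,0,0.2],[0,0,0,0,0.2]]]'
```

```text
time: 10.25
ee_pos: [0.5489, 0.0051, 0.0349]
tcp_rot: [180.0, 0.1, 171.5]
wrist_force: [0.1, 0.9, -0.5]
opening: 0.025
grasp_force: 25.6
time: 10.55
ee_pos: [0.5485, 0.005, 0.024]
tcp_rot: [180.0, 0.0, 171.5]
wrist_force: [0.3, 0.2, 2.1]
opening: 0.0252
grasp_force: 25.7
time: 10.85
ee_pos: [0.5486, 0.0049, 0.016]
tcp_rot: [-180.0, 0.0, 171.5]
wrist_force: [3.1, -0.0, 3.5]
opening: 0.0248
grasp_force: 25.8
```

Contact came at about 0.024 as predicted, and the slide is now pivoting in the grip. Going lower.

```bash
python3 -m jog '[[[0,0,-0.06,0,0.2],[0,0,-0.06,0,0.2],[0,0,0,0,0.2]]]'; python3 -m jog '[[[0,0,-0.04,0,0.2],[0,0,0,0,0.2]]]'; python3 -m jog '[[[0,0,-0.03,0,0.2],[0,0,0,0,0.2]]]'
```

```text
time: 11.15
ee_pos: [0.5482, 0.005, 0.0098]
tcp_rot: [-180.0, -0.0, 171.5]
wrist_force: [1.9, -0.1, 2.0]
opening: 0.0248
grasp_force: 25.7
time: 11.35
ee_pos: [0.5484, 0.005, 0.008]
tcp_rot: [-180.0, -0.0, 171.5]
wrist_force: [1.5, -0.3, 4.0]
opening: 0.0249
grasp_force: 25.7
time: 11.55
ee_pos: [0.5485, 0.005, 0.0066]
tcp_rot: [180.0, -0.0, 171.5]
wrist_force: [2.2, -0.5, 2.9]
opening: 0.0251
grasp_force: 25.6
```

```bash
python3 -m jog '[[[0,0,-0.03,0,0.2],[0,0,0,0,0.2]]]'; python3 -m jog '[[[0,0,-0.03,0,0.2],[0,0,0,0,0.2]]]'; python3 -m jog '[[[0,0,0,0,0.35],[0,0,0,0,0.5],[0,0,0,0,0.6],[0,0,0,0,0.6],[0,0,0,0,0.6]]]'; python3 -m jog '[[[0,0,0.2,0,0.6],[0,0,0.6,0,0.6],[-0.2,0,0.8,0,0.6],[-0.4,0,0.8,0,0.6],[-0.4,0,0.4,0,0.6],[0,0,0.2,0,0.6],[0,0,0,0,0.6],[0,0,0,0,0.6]]]'; python3 - <<'E'
from h import *
p,T,i=snap("wrist");b=camera("side");cv2.imwrite("pics/w4.png",i)
p,T=pose("side");u,v=map(int,proj(p,T,(.53,.1,.02)))
cv2.imwrite("pics/c4.png",np.hstack([cv2.resize(i,(400,300)),cv2.resize(b[v-100:v+100,u-133:u+133],(400,300),interpolation=2)]))
E
```

```text
time: 11.75
ee_pos: [0.5484, 0.005, 0.0051]
tcp_rot: [-180.0, -0.0, 171.5]
wrist_force: [1.8, -0.6, 2.5]
opening: 0.0251
grasp_force: 25.6
time: 11.95
ee_pos: [0.5486, 0.005, 0.004]
tcp_rot: [180.0, 0.0, 171.5]
wrist_force: [0.8, -0.4, 6.3]
opening: 0.0248
grasp_force: 27.2
time: 12.45
ee_pos: [0.5483, 0.005, 0.0035]
tcp_rot: [-180.0, -0.0, 171.5]
wrist_force: [0.8, 0.5, 0.6]
opening: 0.0517
grasp_force: 0.0
time: 13.25
ee_pos: [0.4988, 0.005, 0.1532]
tcp_rot: [-180.0, -0.0, 171.5]
wrist_force: [-0.2, -0.5, -0.8]
opening: 0.051
grasp_force: 0.0
```

View pics/c4.png

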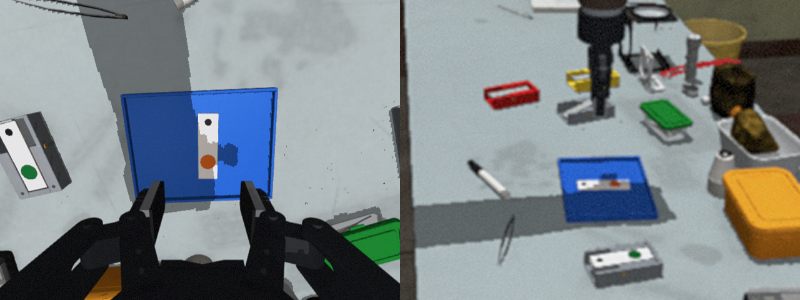

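The slide lies flat in the tray with the amber up and clear of the walls (about (207,146) in the left half). The green slide is untouched, and the gripper is clear of everything.

```bash
python3 -c "
from workcell import ticket
print(ticket.job_done())"
```

```text
the job is handed in; nothing more can be done
None
```

The amber slide was tipped to the hard stop, taken by its raised end, lowered into the blue tray and left lying flat, amber side up; the green slide was not touched, and the job was handed in at about 13 s.

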